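# Stir worn grinding cylinders through a test sieve

## Robot

A 6-joint arm with a two-finger parallel gripper is mounted at the origin on the work surface; the furniture and walls round the work are solid. World frame = base frame: x ahead of the robot, y to its left, z up, the work surface at z = 0. Lengths are in m, angles in degrees, forces in N, time in s.
With the tool pointing down it reaches from about 0.375 to 0.9 m from the base axis. Payload 3.1 kg.
Tool frame: the origin (TCP) lies on the centre line of the jaws, within the pads' length; the fingertips stand 22 mm ahead of it and the grasp point (between the pads) lies 3 mm ahead of it; y points along the fingers, z is the direction in which the jaws open and shut, and the axes are right-handed (so a half turn about y gives the same grasp; the last joint's range is limited). The gripper opens to 87 mm and grips with 3 to 60 N. Pads are 19 mm wide; open, the fingers measure 117 mm over their backs; the gripper's body (75 mm by 190 mm) begins 51 mm behind the grasp point.
Start: joints at [63.856, 30.224, 82.088, -0, 67.689, -10.227], TCP at [0.171, 0.601, 0.245] pointing down, gripper open.
Joint ranges: [-176.69, 176.69], [-43.24, 126.21], [12.49, 139.97], [-82, 262], [0, 151.66], [-163.58, 163.58]. Speed limits (degrees/s): [159.86, 159.86, 180, 180, 180, 180].

## Interface

Orientations are given as a 3x3 rotation matrix whose columns are the frame's x, y, z axes.
In Python, from rig import bot gives the robot as it stands.
- The arm moves only by the tool jog_arm, never from a script. Its argument "motion" is one flat list of numbers, 6 for each row, row after row: the shift along the tool's x, y, z in mm, then the turn, a rotation vector about the tool's x, y, z in degrees. A call has 1 to 20 rows; each row is the pose to reach, as a shift and turn from the pose commanded when the call began, along the tool's axes at that moment; what a row does not reach only later rows make up. A row lasts 1/8 s, in which the tool goes at most 62.5 mm and 10.7 degrees, less where a joint would pass 70% of its speed; a pose out of reach is approached as far as the arm can. A call with a gripper value outside its range is refused whole. "gripper" is the opening, from 0 (shut) to 1 (fully open), set as the call begins (left out, the last holds). The fingers move at their own pace and stop on an object; the grip force is fixed at half the most. Time passes only in rows, so rows that repeat a pose let the fingers close. It gives the time, the measured TCP pose, the force and the opening at its end, in the units of the state.
- bot.read_state(): the state, without advancing time (a new reading comes with each control period).
- bot.capture(name): name is "side" or "top"; returns (picture, depth): 400x640x3 uint8, red, green, blue; 400x640 float32, m along the optical axis (not along the pixel's ray), 0 where there is no reading.
- bot.get_calibration(name): a dict with "mtx" (3x3 intrinsics, pixels), "pose" (4x4, takes a point from camera to world coordinates). Camera axes: x right, y up, looking along -z (the intrinsics and any distortion apply to the point x, -y, -z); pixel columns grow to the right and rows downward; lengths in m; the calibration is good to about 2 mm. A picture is of the moment at which its call begins. get_calibration takes no time and is no camera call.
- bot.hand_in(): hands the job in, once; it reports no verdict.
The state is a dict: "time_s": time; "joint_positions": joint angles; "qvel": joint speeds; "tau": joint torques, N m; "position": TCP position; "tcp_rot": TCP orientation; "force": force on the tool from outside, world axes, zero at the start; "moment": the same for the moment, N m; "opening": opening from 0.0 (shut) to 1.0 (fully open).
Only numpy, scipy, OpenCV 4.12 (cv2) and the standard library are available. Lean on these libraries where they do the work, as an engineer would, in place of code of your own. Each camera call takes 0.05 s, during which the arm holds its last target.

## Task

Sort the grinding cylinders on the sieve: take the stirring rod out of the tumbler, stir the cylinders gently with its foot until all four small worn ones have dropped through the slots into the pan while the four large ones stay on the sieve, then stand the rod back in the tumbler. Do not touch the cylinders with the gripper, do not bear hard on the sieve with the rod, and leave everything else on the bench where it is.

Things in the scene. Friction and masses are not known exactly. Their poses are not given: they have to be found in the camera images.
- sieve: round steel test sieve, 195 mm across, on its receiving pan; neither moves. Origin on the axis at bench height, z up. Inside it a plate of bars, tops 70 mm above the bench, 4 mm thick; frame wall round it: inner radius 92 mm, rim 115 mm above the bench. Pan floor 3 mm above the bench.
- sieve_plate (a point): centre of the bar plate's top face, axes of the sieve. Three flat bars, 18 mm wide, run right across along the sieve's x, centred at y = -49, 0 and 49 mm; beside them are four open slots: two 31 mm wide (y from 9 to 40 mm) and two against the frame, up to 34 mm wide (y from 58 mm to the wall), alike at -y, through which the pan is seen.
- tumbler: open round steel tumbler, 65 mm across, 80 mm tall, inner radius 29 mm, floor 3 mm thick; origin at the centre of its underside, z up. It does not move; the stirring rod stands leaning in it.
- rod: stirring rod, 166 mm long, about 60 g: steel shaft 10 mm thick, white rounded foot 16 mm thick, grey flat handle 22 mm wide (along its x) and 14 mm thick (along its y). z runs from foot to handle; origin in the foot, 8 mm from its very end; handle from 98 to 158 mm along z. It starts leaning about 30 degrees against the tumbler's rim, its top away from the robot.
- rod_tip (a point): very end of the rod's foot
- rod_grip (a point): on the rod's handle, 126 mm from the origin along the rod's z
- small0: worn grinding cylinder, white ceramic, 20 mm across and 16 mm tall, 12 g; origin at its centre, z along its axis. Starts standing on a bar of the sieve; falls through the slots in any attitude.
- small1: worn grinding cylinder, white ceramic, 20 mm across and 16 mm tall, 12 g; origin at its centre, z along its axis. Starts standing on a bar of the sieve; falls through the slots in any attitude.
- small2: worn grinding cylinder, white ceramic, 20 mm across and 16 mm tall, 12 g; origin at its centre, z along its axis. Starts standing on a bar of the sieve; falls through the slots in any attitude.
- small3: worn grinding cylinder, white ceramic, 20 mm across and 16 mm tall, 12 g; origin at its centre, z along its axis. Starts standing on a bar of the sieve; falls through the slots in any attitude.
- big0: full-size grinding cylinder, white ceramic, 38 mm across and 38 mm tall, 45 g; origin at its centre, z along its axis. Starts standing on a bar of the sieve; too large for the slots.
- big1: full-size grinding cylinder, white ceramic, 38 mm across and 38 mm tall, 45 g; origin at its centre, z along its axis. Starts standing on a bar of the sieve; too large for the slots.
- big2: full-size grinding cylinder, white ceramic, 38 mm across and 38 mm tall, 45 g; origin at its centre, z along its axis. Starts standing on a bar of the sieve; too large for the slots.
- big3: full-size grinding cylinder, white ceramic, 38 mm across and 38 mm tall, 45 g; origin at its centre, z along its axis. Starts standing on a bar of the sieve; too large for the slots.
- beaker: bystander: small empty glass beaker, 46 mm across, 58 mm tall, origin at the centre of its underside
- specimen_cup: bystander: screw-cap specimen cup, 38 mm across, 58 mm tall, origin at the centre of its underside
There are look-alikes about, which are no part of the job. Leave any black or purple look-alike of the big3 alone.

How it is judged:
By the outcome, as a careful person would: the job done as asked, in the order asked, and still so for the second after the job is handed in, with the robot touching nothing.
It also fails if it takes over 64 s, if anything falls off the work surface, if the arm or the gripper's body presses on something with over 40 N, if the wrist force passes 120 N, or if a joint passes its speed limit or range.

## Working session

There is one attempt and no reset: what is moved stays moved. The work goes in short steps, Python scripts to look and compute and a tool call to move; the robot and the scene stay as the last step left them, time stands still between calls to the robot, and variables do not carry over. Pictures are saved under pics/ and viewed, and the job is handed in when it is done.

Besides the shell and the picture viewer there is one more tool, called after "Call:" by a JSON object that holds its "fn" and its "kwargs". jog_arm: Moves the arm, as the interface text tells. Its arguments: {"type":"object","properties":{"motion":{"type":"array","items":{"type":"number"}},"gripper":{"type":"number"}},"required":["motion"]}

```bash
ls; mkdir -p pics; python3 - <<'E'
from rig import bot
import cv2,numpy as np
s=bot.read_state()
for k in s: print(k,np.round(s[k],3).tolist())
for n in("side","top"):
    p,d=bot.capture(n); cv2.imwrite(f"pics/{n}0.png",p[:,:,::-1]); np.savez(f"{n}0.npz",p=p,d=d)
    c=bot.get_calibration(n); print(n,c)
E
```

```text
pics
time_s 0.0
joint_positions [63.857, 30.279, 82.155, -0.001, 67.689, -10.229]
qvel [0.011, -0.062, 0.002, -0.103, 0.031, 0.022]
tau [0.001, -44.004, -17.66, 0.063, 0.058, -0.0]
position [0.171, 0.6, 0.244]
tcp_rot [[0.962, -0.001, 0.274], [-0.274, -0.002, 0.962], [-0.0, -1.0, -0.002]]
force [-0.489, -0.366, -0.487]
moment [0.049, -0.003, 0.021]
opening 1.002
side {'mtx': array([[378.99718064,   0.        , 316.90224212],
       [  0.        , 378.99718064, 202.98252527],
       [  0.        ,   0.        ,   1.        ]]), 'pose': array([[ 0.99609566, -0.05915061,  0.06553356,  0.57158144],
       [ 0.0866693 ,  0.51405731, -0.85336599, -0.75078439],
       [ 0.01678911,  0.8557139 ,  0.5171768 ,  0.5383741 ],
       [ 0.        ,  0.        ,  0.        ,  1.        ]])}
top {'mtx': array([[425.88088998,   0.        , 320.57678399],
       [  0.        , 425.88088998, 199.37398964],
       [  0.        ,   0.        ,   1.        ]]), 'pose': array([[-0.02175699,  0.99654798, -0.08011715,  0.46343733],
       [-0.99965806, -0.02052209,  0.01620508, -0.0061696 ],
       [ 0.01450497,  0.08044233,  0.99665372,  1.03791209],
       [ 0.        ,  0.        ,  0.        ,  1.        ]])}
```

View pics/side0.png

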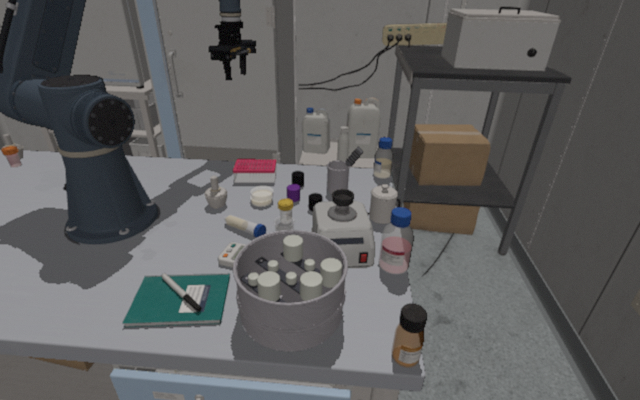

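View pics/top0.png

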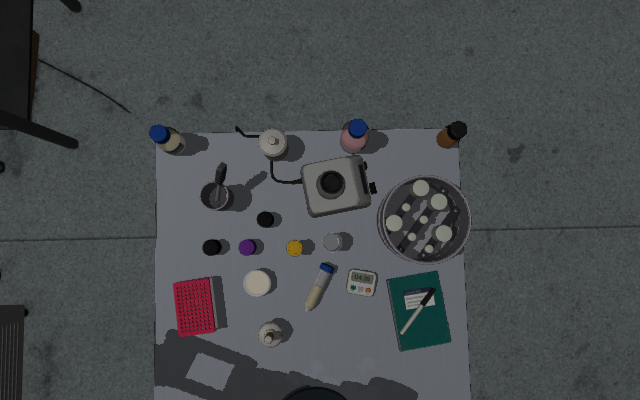

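```bash
cat > h.py <<'E'
import numpy as np,cv2
from rig import bot
C={n:bot.get_calibration(n) for n in("side","top")}
def ray(n,u,v):
    K=C[n]["mtx"];P=C[n]["pose"]
    d=np.array([(u-K[0,2])/K[0,0],-(v-K[1,2])/K[1,1],-1.0])
    return P[:3,3],P[:3,:3]@d
def onz(n,u,v,z):
    o,d=ray(n,u,v); return o+d*(z-o[2])/d[2]
def cloud(n,D):
    K=C[n]["mtx"];P=C[n]["pose"];v,u=np.mgrid[:400,:640]
    X=np.stack([(u-K[0,2])/K[0,0]*D,-(v-K[1,2])/K[1,1]*D,-D],-1)
    W=X@P[:3,:3].T+P[:3,3]; W[D==0]=np.nan; return W
def proj(n,p):
    K=C[n]["mtx"];P=C[n]["pose"];q=(np.asarray(p)-P[:3,3])@P[:3,:3]
    return K[0,0]*q[...,0]/-q[...,2]+K[0,2], K[1,2]+K[1,1]*q[...,1]/q[...,2]
def cap(n,name,box=None,s=1):
    p,d=bot.capture(n); np.savez(name+".npz",p=p,d=d); crop(p,name,box,s); return p,d
def crop(p,name,box,s):
    q=p if box is None else p[box[1]:box[3],box[0]:box[2]]
    q=cv2.resize(q,None,fx=s,fy=s,interpolation=cv2.INTER_CUBIC); cv2.imwrite(f"pics/{name}.png",q[:,:,::-1])
E
python3 - <<'E'
from h import *
t=np.load("top0.npz");s=np.load("side0.npz")
crop(t["p"],"tsv",(370,165,480,275),5.4)
crop(t["p"],"ttb",(185,150,255,220),8)
crop(s["p"],"ssv",(225,225,355,345),5)
crop(s["p"],"stb",(305,120,385,220),6)
E
```

```text
(no output)
```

View pics/tsv.png

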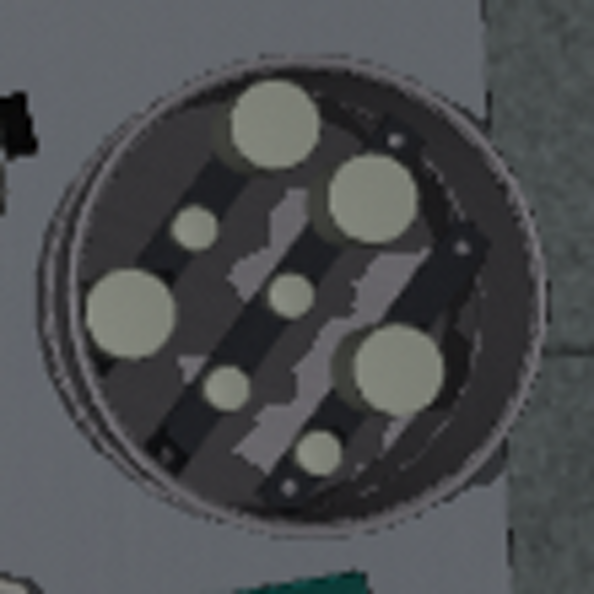

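View pics/ttb.png

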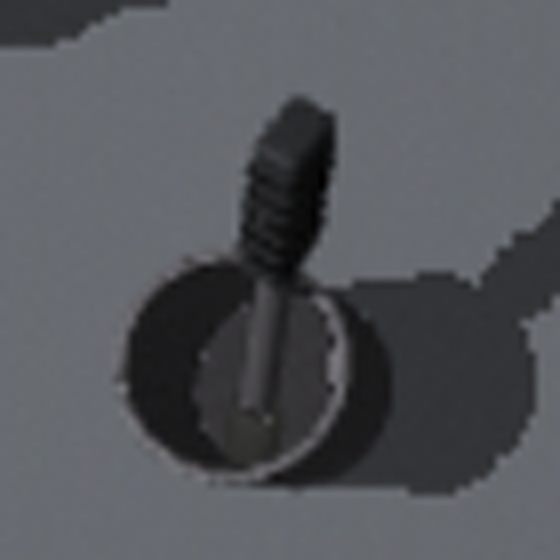

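View pics/ssv.png

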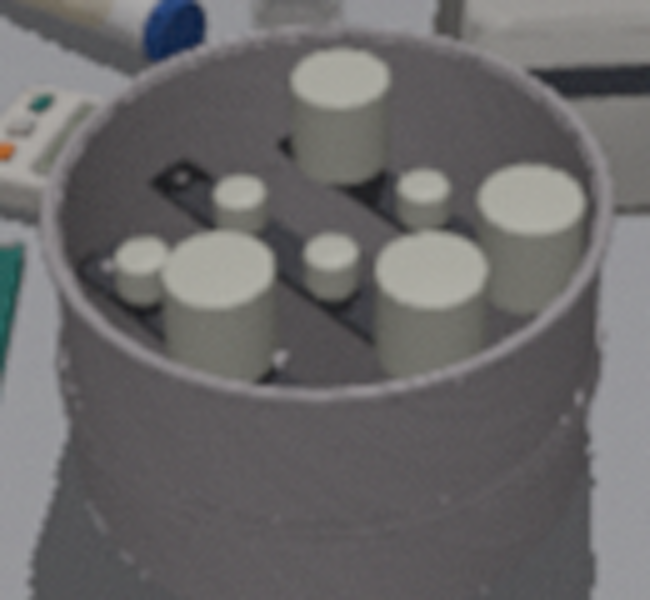

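View pics/stb.png

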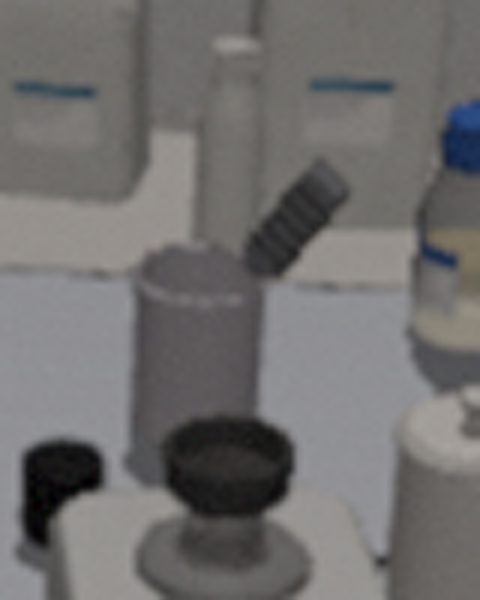

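```bash
python3 - <<'E'
from h import *
t=np.load("top0.npz");p=t["p"];W=cloud("top",t["d"])
hsv=cv2.cvtColor(p,cv2.COLOR_RGB2HSV)
g=p.min(2); m=np.zeros((400,640),np.uint8); m[165:275,370:480]=(g[165:275,370:480]>118)*255
print(p[188,421],p[219,423],p[215,400],p[240,445-30])
n,l,st,c=cv2.connectedComponentsWithStats(m)
for i in range(1,n):
    if st[i,4]>25:
        big=st[i,4]>120
        q=onz("top",*c[i],.108 if big else .086)
        zz=np.nanmedian(W[l==i][:,2]); 
        print(i,c[i].round(1),st[i,4],"BIG" if big else "small",q.round(4),"depthz",zz.round(3),"area->diam",round(2*np.sqrt(st[i,4]/np.pi)*(1.03-q[2])/425.9,4))
# screws
for x,y in((395,140),(462,246),(167,455),(289,487),(110,365)):
    print("screw",(x,y),onz("top",370+x/5.4,165+y/5.4,.07).round(4))
# rim via depth
sel=(abs(W[...,2]-.115)<.006); sel[:, :365]=0; sel[:,485:]=0; sel[:160]=0;sel[280:]=0
P=W[sel][:,:2]
for it in range(5):
    A=np.c_[2*P,np.ones(len(P))];s=np.linalg.lstsq(A,(P**2).sum(1),rcond=None)[0];r=np.sqrt(s[2]+s[0]**2+s[1]**2)
    e=np.linalg.norm(P-s[:2],axis=1)-r; P=P[abs(e)<.008]
print("sieve",s[:2],r,len(P))
sel=(abs(W[...,2]-.08)<.006); sel[:, :190]=0; sel[:,245:]=0; sel[:165]=0;sel[225:]=0
P=W[sel][:,:2]
for it in range(5):
    A=np.c_[2*P,np.ones(len(P))];s=np.linalg.lstsq(A,(P**2).sum(1),rcond=None)[0];r=np.sqrt(s[2]+s[0]**2+s[1]**2)
    e=np.linalg.norm(P-s[:2],axis=1)-r; P=P[abs(e)<.006]
print("tumbler",s[:2],r,len(P))
for k,(x,y) in {"handle top":(303,103),"handle base":(268,270)}.items():
    u,v=185+x/8,150+y/8; print(k,(u,v),W[int(v)+1,int(u)].round(4))
# handle pts
sel=np.zeros((400,640),bool); sel[162:186,212:229]=1; sel&=(W[...,2]>.085)
P=W[sel]; print(len(P)); c=P.mean(0); U,S,V=np.linalg.svd(P-c); print(c.round(4),V[0].round(3),V[1].round(3),P.min(0).round(3),P.max(0).round(3), S)
sel=np.zeros((400,640),bool); sel[184:208,205:226]=1
for v in range(160,210,2): print(v,(W[v,205:228,2]*1000).round().tolist())
E
```

```text
[126 129 119] [128 131 121] [17 17 20] [56 54 57]
1 [418.4 188.3] 115 small [ 0.5605 -0.2428  0.086 ] depthz 0.108 area->diam 0.0268
2 [436.  202.2] 98 small [ 0.5282 -0.2812  0.086 ] depthz 0.108 area->diam 0.0248
6 [392.9 222.9] 163 BIG [ 0.4834 -0.1783  0.108 ] depthz 0.108 area->diam 0.0312
10 [440.9 233.3] 109 small [ 0.4582 -0.2891  0.086 ] depthz 0.108 area->diam 0.0261
screw (395, 140) [ 0.5549 -0.3034  0.07  ]
screw (462, 246) [ 0.5093 -0.3299  0.07  ]
screw (167, 455) [ 0.4242 -0.2014  0.07  ]
screw (289, 487) [ 0.4097 -0.2522  0.07  ]
screw (110, 365) [ 0.4623 -0.1788  0.07  ]
sieve [ 0.48959974 -0.25044369] 0.09407293898540915 726
tumbler [0.55468942 0.21870315] 0.031322087591518076 143
handle top (222.875, 162.875) [0.6172 0.1866 0.1409]
handle base (218.5, 183.75) [0.5768 0.2029 0.1064]
203
[0.5956 0.1929 0.1281] [-0.534  0.266 -0.803] [ 0.499 -0.667 -0.553] [0.575 0.179 0.088] [0.62  0.211 0.152] [0.27703196 0.09850437 0.05499684]
160 [0.0, -0.0, 1.0, -1.0, -0.0, -2.0, 2.0, 0.0, 2.0, -0.0, -1.0, 2.0, 1.0, -3.0, -2.0, 0.0, -2.0, -1.0, -2.0, 2.0, -1.0, 0.0, -2.0]
162 [1.
[... 2675 characters left out ...]
.0, 3.0, 81.0]
200 [43.0, 34.0, 25.0, 16.0, 3.0, 3.0, 0.0, 2.0, 4.0, 31.0, 38.0, 38.0, 38.0, 37.0, 27.0, 3.0, -1.0, 6.0, 3.0, 4.0, 3.0, 80.0, 79.0]
202 [53.0, 42.0, 32.0, 21.0, 7.0, 1.0, -2.0, 5.0, 25.0, 29.0, 36.0, 30.0, 30.0, 32.0, 26.0, 5.0, 2.0, -1.0, 1.0, 5.0, 79.0, 79.0, 63.0]
204 [66.0, 56.0, 44.0, 36.0, 21.0, 9.0, 3.0, 5.0, 20.0, 29.0, 32.0, 24.0, 31.0, 22.0, 26.0, 5.0, 2.0, 5.0, 4.0, 82.0, 80.0, 62.0, 53.0]
206 [77.0, 81.0, 66.0, 60.0, 44.0, 28.0, 16.0, 6.0, 15.0, 20.0, 21.0, 25.0, 21.0, 20.0, 10.0, 2.0, 79.0, 78.0, 77.0, 60.0, 51.0, 48.0, 37.0]
208 [3.0, 1.0, 78.0, 79.0, 79.0, 77.0, 70.0, 58.0, 21.0, 8.0, 16.0, 10.0, 80.0, 81.0, 79.0, 78.0, 59.0, 54.0, 43.0, 36.0, 33.0, 21.0, 14.0]
```

```bash
python3 - <<'E'
from h import *
t=np.load("top0.npz");p=t["p"];W=cloud("top",t["d"])
S0=np.array([.4896,-.2504])
rr=np.hypot(W[...,0]-S0[0],W[...,1]-S0[1])
for nm,zc,h in(("big",.108,.108),("small",.086,.086)):
    m=((abs(W[...,2]-zc)<.008)&(rr<.086)&(p.min(2)>85)).astype(np.uint8)
    m=cv2.morphologyEx(m,cv2.MORPH_OPEN,np.ones((3,3),np.uint8))
    n,l,st,c=cv2.connectedComponentsWithStats(m)
    for i in range(1,n):
        if st[i,4]>20:
            q=onz("top",*c[i],h); print(nm,c[i].round(1),st[i,4],q.round(4),"d",round(2*np.sqrt(st[i,4]/np.pi)*(1.038-h)/425.9,4),"z",np.nanmedian(W[l==i][:,2]).round(4))
# rod
sh=[]
for v in range(187,200):
    row=[u for u in range(214,222) if W[v,u,2]>.035]
    sh.append(W[v,row].mean(0))
sh=np.array(sh); c=sh.mean(0); d=np.linalg.svd(sh-c)[2][0]; d*=np.sign(d[2])
cam=C["top"]["pose"][:3,3]; w=cam-c; w-=w@d*d; w/=np.linalg.norm(w)
c2=c-w*.0045
print("shaft c",c2.round(4),"d",d.round(3),"tilt",np.degrees(np.arccos(d[2])))
for z in(0.011,.08,.10,.12,.14): print(z,(c2+d*(z-c2[2])/d[2]).round(4))
sel=np.zeros((400,640),bool); sel[162:186,212:229]=1; sel&=(W[...,2]>.085)
P=W[sel]; print("len extents along d from c2",((P-c2)@d).min(),((P-c2)@d).max())
R=P-c2; R-=np.outer(R@d,d)
e1=np.cross([0,0,1],d); e1/=np.linalg.norm(e1); e2=np.cross(d,e1)
ab=np.c_[R@e1,R@e2]*1000
img=np.full((500,500,3),255,np.uint8)
for a,b in ab: cv2.circle(img,(int(250+a*12),int(250-b*12)),3,(0,0,255),-1)
cv2.circle(img,(250,250),60,(0,0,0),1)
cv2.imwrite("pics/cs.png",img); print(e1.round(3),e2.round(3))
E
```

```text
big [420.5 187.9] 202 [ 0.5591 -0.2419  0.108 ] d 0.035 z 0.1078
big [438.5 201.4] 211 [ 0.5285 -0.2805  0.108 ] d 0.0358 z 0.1077
big [393.8 222.4] 198 [ 0.4844 -0.1802  0.108 ] d 0.0347 z 0.1078
big [443.4 233.1] 214 [ 0.4587 -0.2881  0.108 ] d 0.036 z 0.1076
small [405.7 206.9] 49 [ 0.519  -0.2124  0.086 ] d 0.0177 z 0.0854
small [423.4 219.1] 50 [ 0.4908 -0.2512  0.086 ] d 0.0178 z 0.0864
small [411.5 236.5] 52 [ 0.4526 -0.2229  0.086 ] d 0.0182 z 0.0857
small [428.5 248.5] 52 [ 0.4251 -0.2599  0.086 ] d 0.0182 z 0.0859
shaft c [0.5652 0.2136 0.06  ] d [ 0.467 -0.272  0.841] tilt 32.70855559458703
0.011 [0.538  0.2294 0.011 ]
0.08 [0.5763 0.2072 0.08  ]
0.1 [0.5874 0.2007 0.1   ]
0.12 [0.5986 0.1943 0.12  ]
0.14 [0.6097 0.1878 0.14  ]
len extents along d from c2 0.03268941213635419 0.10163241772544344
[ 0.502  0.865 -0.   ] [-0.727  0.423  0.54 ]
```

View pics/cs.png

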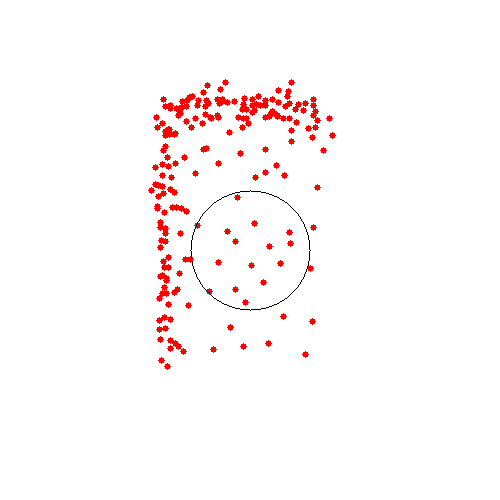

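```bash
python3 - <<'E'
from h import *
t=np.load("top0.npz");W=cloud("top",t["d"]);z=W[...,2]
for nm,(u0,v0,u1,v1) in dict(jar=(258,128,290,160),bal=(300,155,375,215),pink=(340,118,370,152),amber=(436,120,468,150),blueL=(148,122,188,155),cyl=(323,232,343,252),blk=(257,210,275,228),yel=(285,238,304,258)).items():
    s=np.zeros_like(z,bool); s[v0:v1,u0:u1]=1; s&=z>.02
    P=W[s]; print(nm,"zmax",np.percentile(P[:,2],98).round(3),"x",np.percentile(P[:,0],[2,98]).round(3),"y",np.percentile(P[:,1],[2,98]).round(3))
# grasp goal
d=np.array([.467,-.272,.841]);d/=np.linalg.norm(d)
e1=np.cross([0,0,1],d);e1/=np.linalg.norm(e1)
o=np.array([.538,.2294,.011]); y=-d;zz=e1;x=np.cross(y,zz);R=np.c_[x,y,zz]
g=o+d*.126; tcp=g+d*.003
from scipy.spatial.transform import Rotation as Ro
s=bot.read_state();T=np.array(s["tcp_rot"]);p0=np.array(s["position"])
print("tcp goal",tcp.round(4),"R",R.round(3).tolist())
for back in(0,.08,.12):
    print(back,"shift mm",(T.T@(tcp+d*back-p0)*1000).round(1),"rot",Ro.from_matrix(T.T@R).as_rotvec(degrees=True).round(2))
E
```

```text
jar zmax 0.094 x [0.644 0.704] y [0.055 0.116]
bal zmax 0.137 x [0.512 0.633] y [-0.137  0.016]
pink zmax 0.14 x [0.658 0.708] y [-0.132 -0.072]
amber zmax 0.106 x [0.668 0.707] y [-0.35  -0.311]
blueL zmax 0.123 x [0.662 0.71 ] y [0.303 0.347]
cyl zmax 0.06 x [0.423 0.467] y [-0.067 -0.025]
blk zmax 0.041 x [0.484 0.517] y [0.093 0.127]
yel zmax 0.06 x [0.416 0.45 ] y [0.025 0.057]
tcp goal [0.5983 0.1943 0.1195] R [[0.727, -0.467, 0.503], [-0.423, 0.272, 0.864], [-0.541, -0.841, -0.0]]
0 shift mm [ 522.2  124.5 -273.2] rot [ 4.19 13.88 32.55]
0.08 shift mm [ 564.1   57.2 -284.1] rot [ 4.19 13.88 32.55]
0.12 shift mm [ 585.1   23.5 -289.5] rot [ 4.19 13.88 32.55]
```

Call:
{"fn": "jog_arm", "kwargs": {"motion": [40, 0, -20, 0, 1, 2.5, 90, 2, -45, 0.6, 2, 5, 140, 4, -70, 1, 3.5, 8, 190, 6, -95, 1.4, 5, 11, 240, 8, -120, 1.7, 6, 14, 290, 10, -145, 2.1, 7, 17, 340, 13, -170, 2.5, 8.5, 20, 390, 15, -195, 3, 10, 23, 440, 18, -220, 3.3, 11, 26, 490, 20, -245, 3.8, 12.5, 29, 535, 22, -268, 4.2, 13.9, 32.5, 570, 23, -283, 4.2, 13.9, 32.5, 585, 23.5, -289.5, 4.2, 13.9, 32.5, 585, 23.5, -289.5, 4.2, 13.9, 32.5, 585, 23.5, -289.5, 4.2, 13.9, 32.5], "gripper": 1}}

```text
time_s: 1.98
position: [0.6536, 0.1629, 0.2208]
tcp_rot: [[0.727, -0.467, 0.503], [-0.422, 0.274, 0.864], [-0.541, -0.841, 0.002]]
force: [-0.2, 0.2, 0.3]
opening: 0.996
```

```bash
cat >> h.py <<'E'
from scipy.spatial.transform import Rotation as Ro
d=np.array([.467,-.272,.841]);d/=np.linalg.norm(d)
e1=np.cross([0,0,1],d);e1/=np.linalg.norm(e1)
RG=np.c_[np.cross(-d,e1),-d,e1]; TG=np.array([.5983,.1943,.1195])
def rel(tcp,R):
    s=bot.read_state();T=np.array(s["tcp_rot"]);p0=np.array(s["position"])
    print("at",p0.round(4),"t",s["time_s"],"F",np.round(s["force"],2),"op",round(float(s["opening"]),3))
    print("shift",(T.T@(np.asarray(tcp)-p0)*1000).round(1),"rot",Ro.from_matrix(T.T@R).as_rotvec(degrees=True).round(2))
E
python3 - <<'E'
from h import *
rel(TG,RG)
cap("side","s1"); cap("top","t1")
E
```

```text
at [0.6536 0.1629 0.2208] t 1.975 F [-0.24  0.21  0.27] op 0.996
shift [  1.3 119.6  -0.8] rot [-0.07  0.06 -0.05]
```

View pics/s1.png

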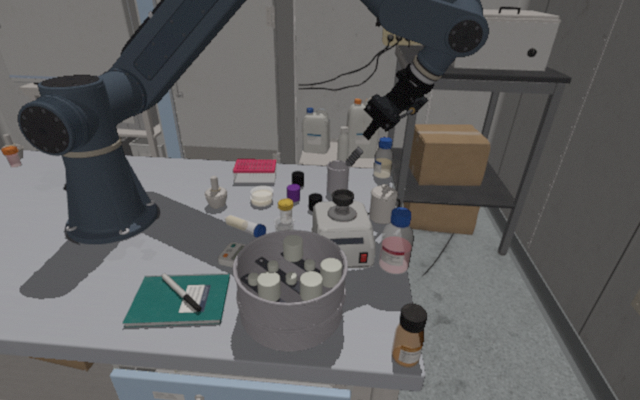

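View pics/t1.png

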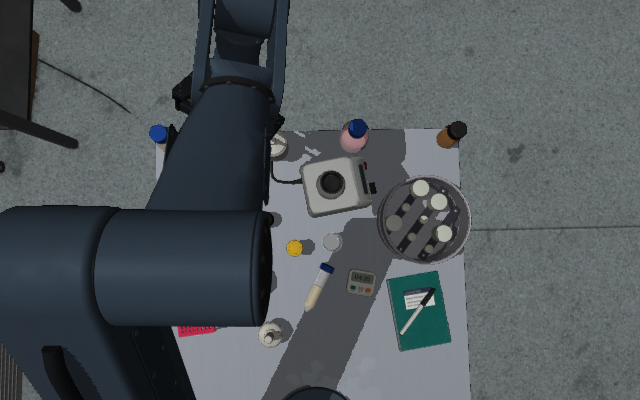

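The side picture shows the tool at (390,110) in line with the rod's handle at (355,155); the top view of the tumbler is hidden by the arm. Advance along the tool axis.

Call:
{"fn": "jog_arm", "kwargs": {"motion": [0.5, 25, 0, 0, 0, 0, 1, 55, -0.5, 0, 0, 0, 1.3, 80, -0.8, 0, 0, 0, 1.3, 100, -0.8, 0, 0, 0, 1.3, 113, -0.8, 0, 0, 0, 1.3, 119.6, -0.8, 0, 0, 0, 1.3, 119.6, -0.8, 0, 0, 0]}}

```text
time_s: 2.95
position: [0.5994, 0.1939, 0.1198]
tcp_rot: [[0.728, -0.466, 0.503], [-0.423, 0.273, 0.864], [-0.54, -0.842, 0.002]]
force: [-0.5, -0.3, 0.2]
opening: 1.0
```

```bash
python3 - <<'E'
from h import *
rel(TG,RG)
cap("side","s2",(310,60,450,210),4)
E
```

```text
at [0.5994 0.1939 0.1198] t 2.95 F [-0.54 -0.3   0.19] op 1.0
shift [-0.8  0.9 -0.2] rot [-0.1   0.07  0.05]
```

View pics/s2.png

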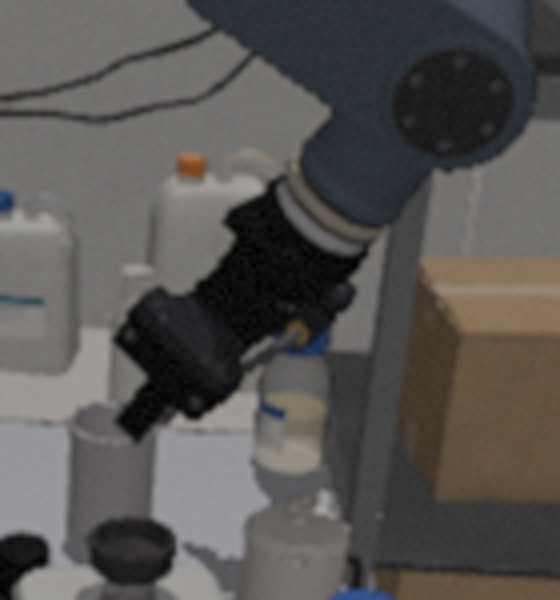

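The gripper straddles the handle just above the tumbler's rim (crop 135,420). Close.

Call:
{"fn": "jog_arm", "kwargs": {"motion": [0, 0, 0, 0, 0, 0, 0, 0, 0, 0, 0, 0, 0, 0, 0, 0, 0, 0, 0, 0, 0, 0, 0, 0, 0, 0, 0, 0, 0, 0, 0, 0, 0, 0, 0, 0], "gripper": 0}}

```text
time_s: 3.75
position: [0.5994, 0.1937, 0.1197]
tcp_rot: [[0.728, -0.466, 0.504], [-0.423, 0.274, 0.864], [-0.54, -0.842, 0.002]]
force: [0.5, -0.8, -0.1]
opening: 0.406
```

Call:
{"fn": "jog_arm", "kwargs": {"motion": [0, 0, 0, 0, 0, 0, 0, 0, 0, 0, 0, 0, 0, 0, 0, 0, 0, 0, 0, 0, 0, 0, 0, 0]}}

```text
time_s: 4.25
position: [0.5994, 0.1937, 0.1197]
tcp_rot: [[0.728, -0.466, 0.504], [-0.423, 0.273, 0.864], [-0.54, -0.842, 0.002]]
force: [-0.2, -0.9, -0.5]
opening: 0.158
```

Call:
{"fn": "jog_arm", "kwargs": {"motion": [0, 0, 0, 0, 0, 0, 0, 0, 0, 0, 0, 0, -3, -4, 0, 0, 0, 0, -10, -16, 0, 0, 0, 0, -20, -31, 0, 0, 0, 0, -32, -50, 0, 0, 0, 0, -44, -68, 0, 0, 0, 0, -55, -86, 0, 0, 0, 0, -65, -101, 0, 0, 0, 0, -65, -101, 0, 0, 0, 0]}}

```text
time_s: 5.5
position: [0.5999, 0.1936, 0.2417]
tcp_rot: [[0.73, -0.463, 0.504], [-0.423, 0.274, 0.864], [-0.537, -0.843, 0.004]]
force: [0.2, -0.1, -1.3]
opening: 0.158
```

```bash
python3 - <<'E'
from h import *
# goal: tool vertical, yaw: z along e1-like, above near sieve side
s=bot.read_state()
print(s["opening"],np.round(s["force"],2),np.round(s["joint_positions"],1))
R=np.c_[np.cross([0,0,-1],e1),[0,0,-1],e1]
rel([.50,-.10,.30],R)
cap("side","s3",(310,30,450,210),4)
E
```

```text
0.15768223837284998 [ 0.16 -0.07 -1.26] [  0.4  42.1  65.8  16.3 100.2 -60.6]
at [0.5999 0.1936 0.2417] t 5.5 F [ 0.16 -0.07 -1.26] op 0.158
shift [  19.9  -83.2 -303.8] rot [ -0.23   0.05 -32.5 ]
```

View pics/s3.png

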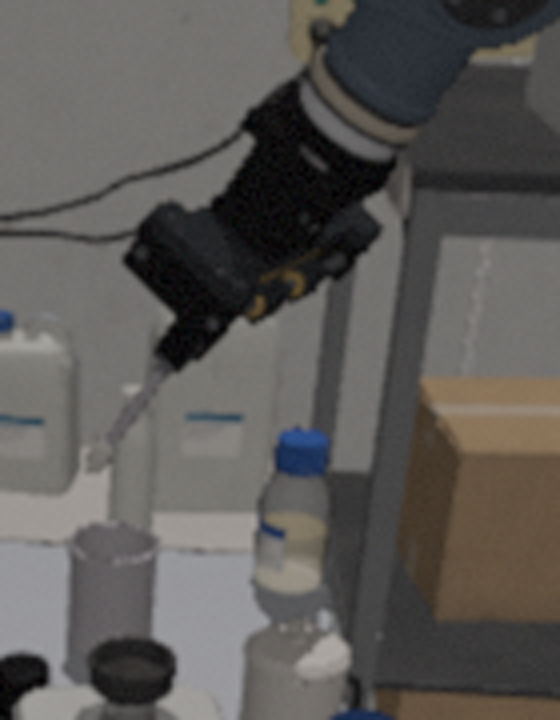

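```bash
cat >> h.py <<'E'
SX=np.array([.7884,-.6152,0]);SN=np.array([.6152,.7884,0]);SC=np.array([.4892,-.2510,0])
RS=np.c_[SX,[0,0,-1],SN]
def sv(x,y,z): return SC+SX*x/1000+SN*y/1000+np.array([0,0,z/1000])
def tosv(p): q=np.asarray(p)-SC; return np.array([q@SX,q@SN,q[2]])*1000
E
python3 - <<'E'
from h import *
for k,q in dict(b0=(.5591,-.2419),b1=(.5285,-.2805),b2=(.4844,-.1802),b3=(.4587,-.2881),s0=(.519,-.2124),s1=(.4908,-.2512),s2=(.4526,-.2229),s3=(.4251,-.2599)).items(): print(k,tosv([*q,0])[:2].round(1))
rel(sv(0,25,307),RS)
E
```

```text
b0 [49.5 50.2]
b1 [49.1  0.9]
b2 [-47.3  52.9]
b3 [ -1.2 -48. ]
s0 [-0.3 48.8]
s1 [1.4 0.8]
s2 [-46.1  -0.4]
s3 [-45.1 -46.5]
at [0.5993 0.1935 0.2404] t 5.55 F [-0.57  0.36  0.09] op 0.161
shift [  74.8 -128.2 -414.6] rot [  2.05   7.56 -32.57]
```

Call:
{"fn": "jog_arm", "kwargs": {"motion": [-9, -15, 0, 0.5, 2, -8, -20, -32, -10, 1, 4, -16, -30, -52, -30, 1.5, 6, -24, -30, -62, -60, 2, 7.5, -32.5, -20, -68, -105, 2, 7.5, -32.5, -5, -78, -155, 2, 7.5, -32.5, 10, -88, -205, 2, 7.5, -32.5, 26, -98, -255, 2, 7.5, -32.5, 42, -108, -305, 2, 7.5, -32.5, 57, -118, -355, 2, 7.5, -32.5, 69, -125, -393, 2, 7.5, -32.5, 74.8, -128, -410, 2, 7.5, -32.5, 74.8, -128.2, -414.6, 2, 7.5, -32.5, 74.8, -128.2, -414.6, 2, 7.5, -32.5, 74.8, -128.2, -414.6, 2, 7.5, -32.5]}}

```text
time_s: 7.42
position: [0.5046, -0.2298, 0.3064]
tcp_rot: [[0.79, -0.003, 0.613], [-0.613, 0.001, 0.79], [-0.003, -1.0, -0.001]]
force: [-0.6, -0.8, -0.2]
opening: 0.157
```

```bash
python3 - <<'E'
from h import *
rel(sv(0,25,307),RS)
cap("side","s4",(225,120,375,330),3.6); cap("top","t4")
s=bot.read_state();p=np.array(s["position"]);R=np.array(s["tcp_rot"])
print("expected tip px side",proj("side",p+R[:,1]*.137),"foot-ctr",proj("side",p+R[:,1]*.129),"top",proj("top",p+R[:,1]*.137))
E
```

```text
at [ 0.5046 -0.2298  0.3064] t 7.425 F [-0.58 -0.82 -0.18] op 0.157
shift [ 0.9 -0.6 -1.2] rot [ 0.06  0.17 -0.17]
expected tip px side (np.float64(300.279404261194), np.float64(229.02128804999535)) foot-ctr (np.float64(300.2639430983021), np.float64(225.110056225095)) top (np.float64(423.249372351922), np.float64(211.3389559581575))
```

View pics/s4.png

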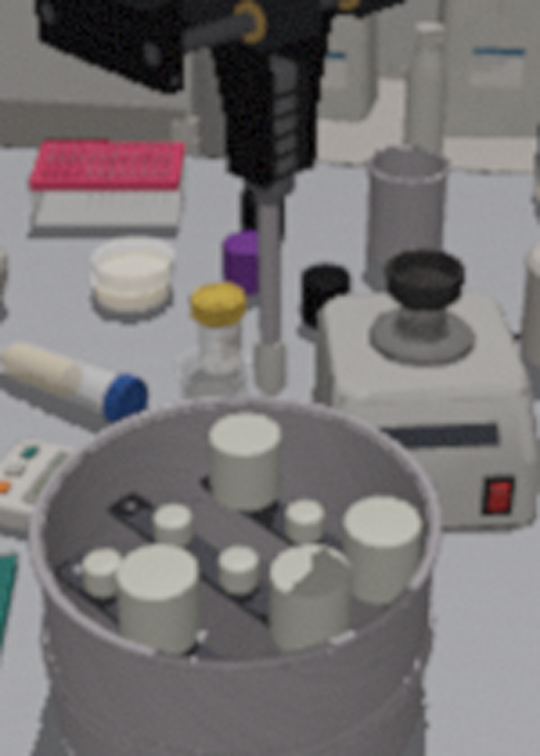

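View pics/t4.png

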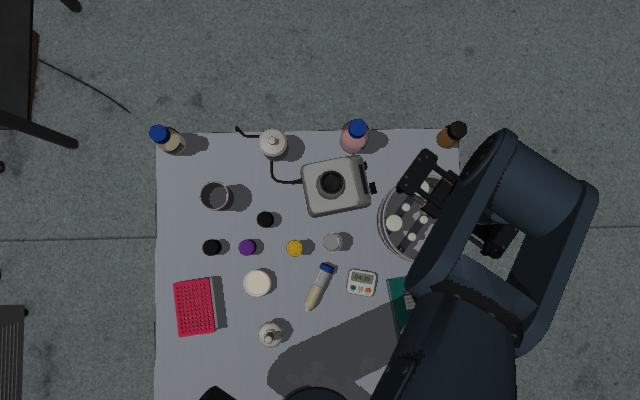

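```bash
python3 - <<'E'
from h import *
for k,(x,y),z in(("s0",(305,512),.086),("s1",(239,560),.086),("s2",(172,517),.086),("s3",(103,565),.086),("b2",(245,437),.108),("b3",(158,573),.108)):
    print(k,tosv(onz("side",225+x/3.6,120+y/3.6,z)).round(1))
E
```

```text
s0 [ 1.6 47.  86. ]
s1 [ 3.4 -1.2 86. ]
s2 [-44.   -2.6  86. ]
s3 [-41.2 -49.2  86. ]
b2 [-44.4  49.5 108. ]
b3 [  1.1 -49.5 108. ]
```

Call:
{"fn": "jog_arm", "kwargs": {"motion": [1, 15, -1, 0, 0, 0, 1, 35, -1, 0, 0, 0, 1, 55, -1, 0, 0, 0, 1, 72, -1, 0, 0, 0, 1, 83, -1, 0, 0, 0, 1, 91, -1, 0, 0, 0, 1, 95, -1, 0, 0, 0, 1, 95, -1, 0, 0, 0]}}

```text
time_s: 8.52
position: [0.5045, -0.2327, 0.2115]
tcp_rot: [[0.789, -0.003, 0.614], [-0.614, 0.0, 0.789], [-0.002, -1.0, -0.001]]
force: [0.4, -0.2, -0.4]
opening: 0.161
```

```bash
cat >> h.py <<'E'
def tip():
    s=bot.read_state();p=np.array(s["position"]);R=np.array(s["tcp_rot"])
    q=p+R[:,1]*.137
    print("t",s["time_s"],"tip sieve",tosv(q).round(1),"F",np.round(s["force"],1),"op",round(float(s["opening"]),3))
E
python3 - <<'E'
from h import *
tip(); cap("side","s5",(225,180,375,330),3.8)
E
```

```text
t 8.525 tip sieve [ 0.5 23.6 74.5] F [ 0.4 -0.2 -0.4] op 0.161
```

View pics/s5.png

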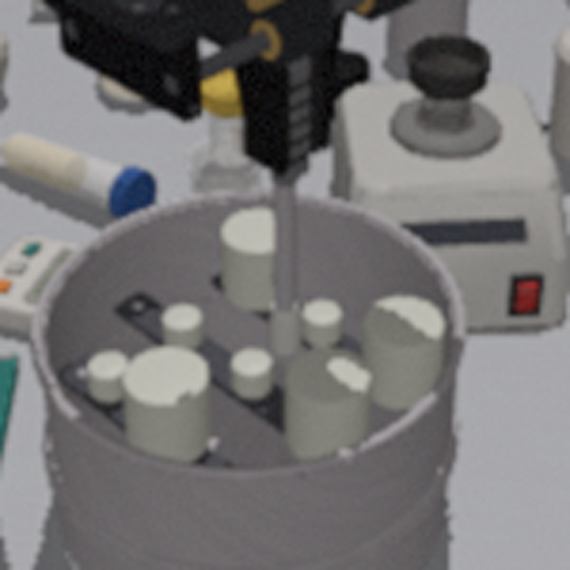

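Foot (crop 285,345) sits in the slot between small0 (322,315) and small1 (250,365), touching neither. Push small0 outward.

Call:
{"fn": "jog_arm", "kwargs": {"motion": [0, 0, 3, 0, 0, 0, 0, 0, 6, 0, 0, 0, 0, 0, 9, 0, 0, 0, 0, 0, 12, 0, 0, 0, 0, 0, 15, 0, 0, 0, 0, 0, 18, 0, 0, 0, 0, 0, 21, 0, 0, 0, 0, 0, 24, 0, 0, 0, 0, 0, 26, 0, 0, 0, 0, 0, 26, 0, 0, 0]}}

```text
time_s: 9.82
position: [0.5204, -0.2121, 0.2114]
tcp_rot: [[0.789, -0.003, 0.614], [-0.614, 0.0, 0.789], [-0.002, -1.0, -0.001]]
force: [-0.9, -0.4, 0.3]
opening: 0.159
```

```bash
python3 - <<'E'
from h import *
tip(); cap("side","s6",(225,180,375,330),3.8)
E
```

```text
t 9.825 tip sieve [ 0.3 49.7 74.4] F [-0.9 -0.4  0.3] op 0.159
```

View pics/s6.png

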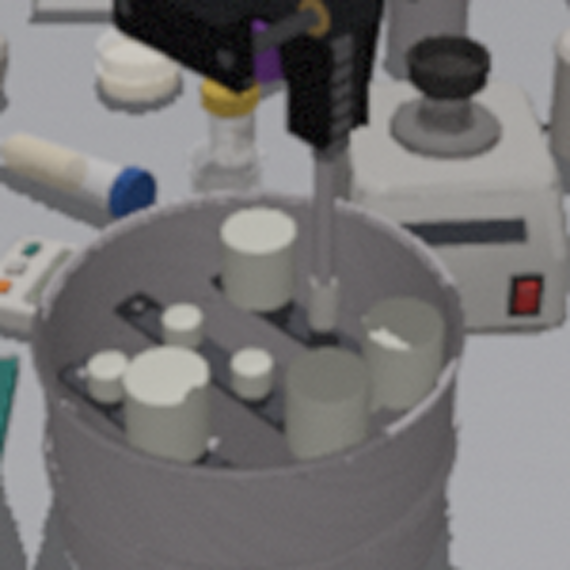

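small0 has gone through; all others in place. Next round to the −y side of small1 and push it toward +y.

Call:
{"fn": "jog_arm", "kwargs": {"motion": [0, 0, -12, 0, 0, 0, 0, 0, -24, 0, 0, 0, -10, 0, -27, 0, 0, 0, -21, 0, -30, 0, 0, 0, -21, 0, -42, 0, 0, 0, -21, 0, -55, 0, 0, 0, -21, 0, -66, 0, 0, 0, -21, 0, -70, 0, 0, 0, -15, 0, -71, 0, 0, 0, -9, 0, -71, 0, 0, 0, -8, 0, -68, 0, 0, 0, -6.5, 0, -65, 0, 0, 0, -5, 0, -62, 0, 0, 0, -3.5, 0, -59, 0, 0, 0, -2, 0, -56, 0, 0, 0, -0.5, 0, -53, 0, 0, 0, 1, 0, -50, 0, 0, 0, 3, 0, -47, 0, 0, 0, 5, 0, -44, 0, 0, 0, 5, 0, -44, 0, 0, 0]}}

```text
time_s: 12.38
position: [0.4975, -0.2499, 0.2115]
tcp_rot: [[0.789, -0.003, 0.614], [-0.614, 0.0, 0.789], [-0.002, -1.0, -0.001]]
force: [0.1, -0.5, -1.9]
opening: 0.159
```

```bash
python3 - <<'E'
from h import *
tip(); cap("side","s7",(225,180,375,330),3.8)
E
```

```text
t 12.375 tip sieve [ 5.6  5.7 74.5] F [ 0.1 -0.5 -1.9] op 0.159
```

View pics/s7.png

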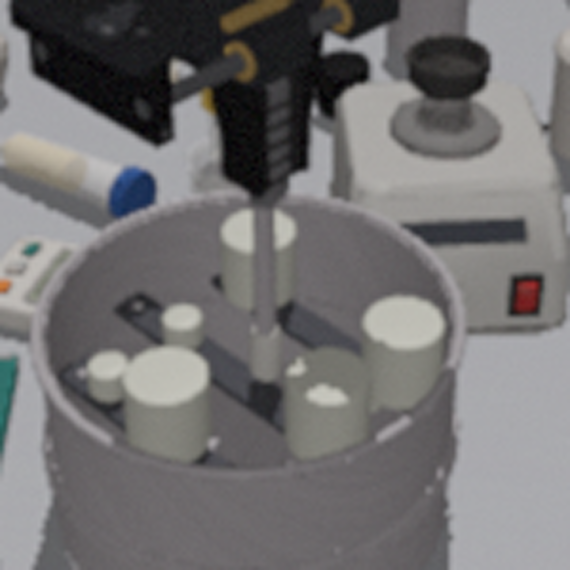

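Call:
{"fn": "jog_arm", "kwargs": {"motion": [-10, 0, -3, 0, 0, 0, -19, 0, -5, 0, 0, 0, -27, 0, -8, 0, 0, 0, -28, 0, -19, 0, 0, 0, -29, 0, -29, 0, 0, 0, -38, 0, -30, 0, 0, 0, -47, 0, -30.5, 0, 0, 0, -55, 0, -31, 0, 0, 0, -63, 0, -34, 0, 0, 0, -61.2, 0, -36.4, 0, 0, 0, -59.4, 0, -38.8, 0, 0, 0, -57.6, 0, -41.2, 0, 0, 0, -55.8, 0, -43.6, 0, 0, 0, -54, 0, -46, 0, 0, 0, -52.2, 0, -48.4, 0, 0, 0, -50.4, 0, -50.8, 0, 0, 0, -48.6, 0, -53.2, 0, 0, 0, -46.8, 0, -55.6, 0, 0, 0, -46.8, 0, -55.6, 0, 0, 0]}}

```text
time_s: 14.8
position: [0.4262, -0.2654, 0.2117]
tcp_rot: [[0.789, -0.003, 0.614], [-0.615, 0.0, 0.789], [-0.002, -1.0, -0.001]]
force: [0.6, -0.1, -0.1]
opening: 0.161
```

```bash
python3 - <<'E'
from h import *
tip(); cap("side","s8",(225,180,375,330),3.8)
E
```

```text
t 14.8 tip sieve [-41.1 -50.3  74.7] F [ 0.6 -0.1 -0.1] op 0.161
```

View pics/s8.png

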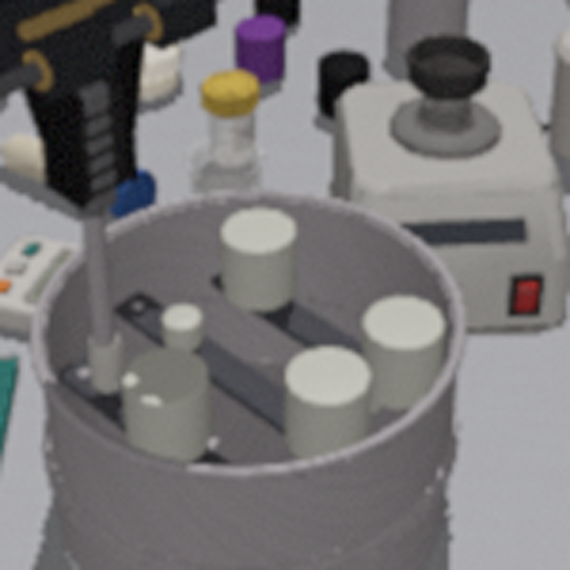

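Call:
{"fn": "jog_arm", "kwargs": {"motion": [0, 0, 12, 0, 0, 0, 2, 0, 23, 0, 0, 0, 12, 0, 27, 0, 0, 0, 20, 0, 32, 0, 0, 0, 20, 0, 44, 0, 0, 0, 20, 0, 56, 0, 0, 0, 20, 0, 66, 0, 0, 0, 19, 0, 71, 0, 0, 0, 10, 0, 71, 0, 0, 0, 0, 0, 71, 0, 0, 0, -5, 0, 71, 0, 0, 0, -5, 0, 68, 0, 0, 0, -5, 0, 65, 0, 0, 0, -5, 0, 62, 0, 0, 0, -5, 0, 59, 0, 0, 0, -5, 0, 56, 0, 0, 0, -5, 0, 53, 0, 0, 0, -5, 0, 50, 0, 0, 0, -5, 0, 47, 0, 0, 0, -5, 0, 47, 0, 0, 0]}}

```text
time_s: 17.35
position: [0.451, -0.2251, 0.2116]
tcp_rot: [[0.789, -0.003, 0.615], [-0.615, 0.0, 0.789], [-0.002, -1.0, -0.001]]
force: [-0.0, -0.9, -1.0]
opening: 0.161
```

```bash
python3 - <<'E'
from h import *
tip(); cap("side","s9",(225,180,375,330),3.8)
rel(sv(-25,0,330),RS)
E
```

```text
t 17.35 tip sieve [-46.4  -3.3  74.6] F [-0.  -0.9 -1. ] op 0.161
at [ 0.451  -0.225   0.2116] t 17.4 F [ 0.2  -0.82 -0.63] op 0.16
shift [  20.8 -118.5    2.8] rot [ 0.08  0.06 -0.14]
```

View pics/s9.png

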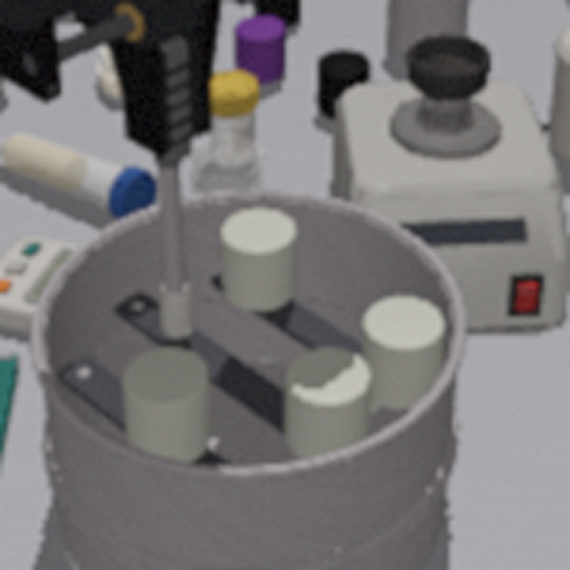

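All four small ones are off the plate. Lift straight up.

Call:
{"fn": "jog_arm", "kwargs": {"motion": [0, -10, 0, 0, 0, 0, 0, -30, 0, 0, 0, 0, 0, -55, 0, 0, 0, 0, 0, -80, 0, 0, 0, 0, 0, -100, 0, 0, 0, 0, 0, -110, 0, 0, 0, 0, 0, -110, 0, 0, 0, 0]}}

```text
time_s: 18.27
position: [0.4516, -0.2251, 0.3223]
tcp_rot: [[0.789, -0.001, 0.614], [-0.614, -0.001, 0.789], [-0.001, -1.0, -0.001]]
force: [0.7, -0.4, -0.1]
opening: 0.16
```

```bash
python3 - <<'E'
from h import *
tip()
R0=np.array([[.728,-.466,.504],[-.423,.2735,.864],[-.54,-.842,.002]]); u,_,v=np.linalg.svd(R0); R0=u@v
rel([.5994,.1937,.2597],R0)
rel([.5994,.1937,.3097],RS)
E
```

```text
t 18.275 tip sieve [-45.7  -2.9 185.3] F [ 0.7 -0.4 -0.1] op 0.16
at [ 0.4516 -0.2251  0.3223] t 18.275 F [ 0.65 -0.41 -0.11] op 0.16
shift [-140.5   62.1  421.4] rot [-1.99 -7.49 32.59]
at [ 0.4516 -0.2251  0.3223] t 18.275 F [ 0.65 -0.41 -0.11] op 0.16
shift [-140.6   12.1  421.3] rot [ 0.08  0.08 -0.04]
```

Call:
{"fn": "jog_arm", "kwargs": {"motion": [-6, 0, 20, 0, 0, 0, -20, 0, 60, 0, 0, 0, -36, 0, 108, 0, 0, 0, -52, 0, 156, 0, 0, 0, -68, 0, 204, 0, 0, 0, -84, 2, 252, 0, 0, 0, -100, 8, 300, -0.5, -2, 8, -114, 20, 342, -1, -4, 16, -126, 35, 378, -1.5, -6, 24, -136, 50, 408, -2, -7.5, 32.6, -140.5, 62, 421.4, -2, -7.5, 32.6, -140.5, 62, 421.4, -2, -7.5, 32.6, -140.5, 62, 421.4, -2, -7.5, 32.6]}}

```text
time_s: 19.9
position: [0.5987, 0.1935, 0.2607]
tcp_rot: [[0.728, -0.465, 0.504], [-0.423, 0.274, 0.864], [-0.54, -0.842, 0.002]]
force: [1.2, -0.1, 0.0]
opening: 0.159
```

```bash
python3 - <<'E'
from h import *
R0=np.array([[.728,-.466,.504],[-.423,.2735,.864],[-.54,-.842,.002]]); u,_,v=np.linalg.svd(R0); R0=u@v
rel([.5994,.1937,.1217],R0)
p,dd=cap("top","t10",(370,165,480,275),5.4)
cap("side","s10",(310,30,450,210),4)
s=bot.read_state();pp=np.array(s["position"]);R=np.array(s["tcp_rot"])
print("tip",(pp+R[:,1]*.137).round(4),proj("side",pp+R[:,1]*.137))
E
```

```text
at [0.5987 0.1935 0.2607] t 19.9 F [ 1.18 -0.07  0.01] op 0.159
shift [ 75.5 116.7   0.2] rot [-0.01  0.01  0.01]
tip [0.5355 0.2308 0.1459] (np.float64(332.358732964672), np.float64(140.86948232379194))
```

View pics/t10.png

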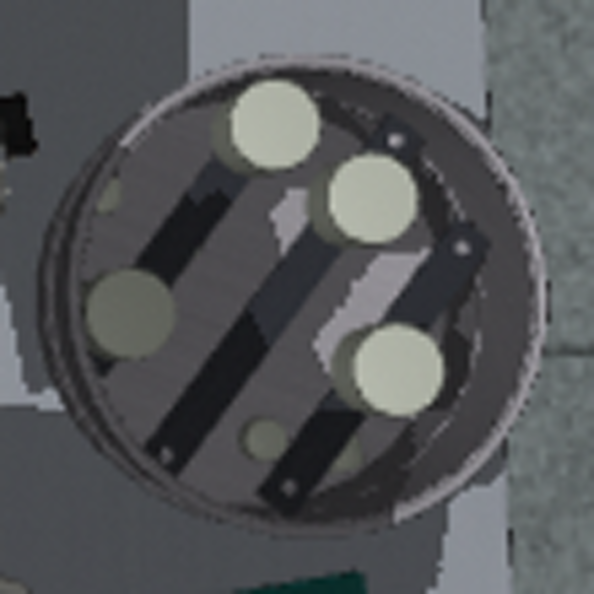

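View pics/s10.png

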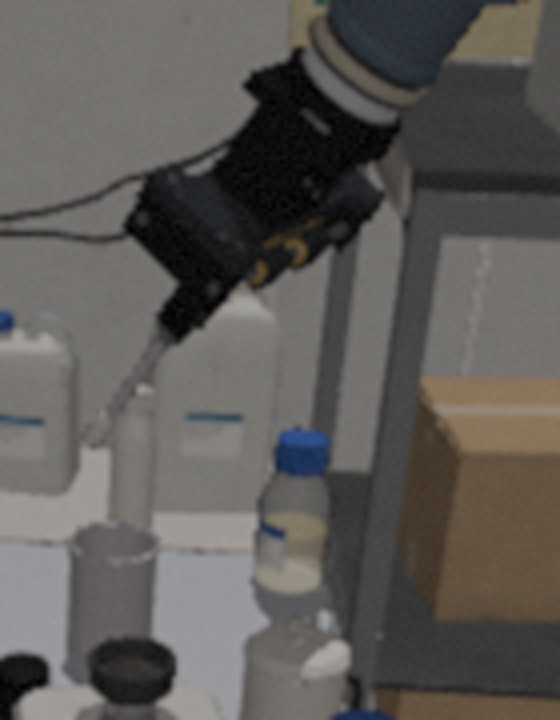

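The pan shows three small ones at (108,190), (265,440), (345,455); the four large ones are unmoved; the fourth may be under a bar, to be checked. The rod's foot (93,440 in the side crop) is over the tumbler as at pick-up. Insert.

Call:
{"fn": "jog_arm", "kwargs": {"motion": [6, 9, 0, 0, 0, 0, 16, 25, 0, 0, 0, 0, 27, 42, 0, 0, 0, 0, 38, 59, 0, 0, 0, 0, 49, 76, 0, 0, 0, 0, 58, 90, 0, 0, 0, 0, 65, 101, 0, 0, 0, 0, 70, 109, 0, 0, 0, 0, 73, 113, 0, 0, 0, 0, 75, 116, 0, 0, 0, 0, 75, 116, 0, 0, 0, 0]}}

```text
time_s: 21.38
position: [0.5996, 0.194, 0.1211]
tcp_rot: [[0.727, -0.467, 0.504], [-0.422, 0.274, 0.864], [-0.541, -0.841, 0.002]]
force: [0.6, -0.8, -1.4]
opening: 0.163
```

```bash
python3 - <<'E'
from h import *
rel([.5994,.1937,.1197],RG)
cap("side","s11",(310,60,450,210),4)
E
```

```text
at [0.5996 0.194  0.1211] t 21.375 F [ 0.65 -0.83 -1.43] op 0.163
shift [ 0.8  1.1 -0.4] rot [-0.12  0.05 -0.04]
```

View pics/s11.png

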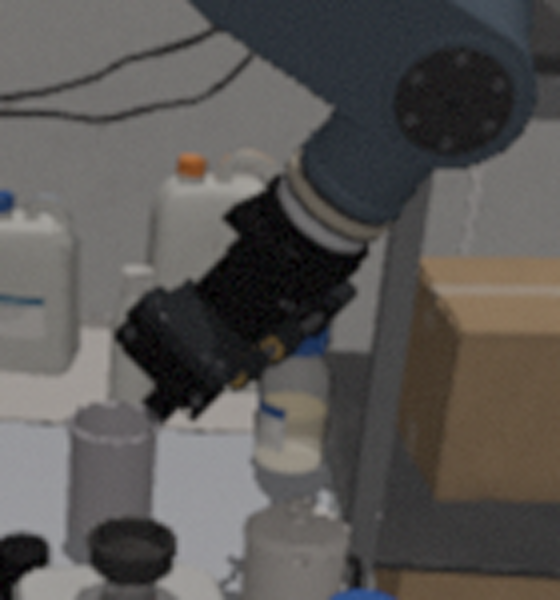

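Call:
{"fn": "jog_arm", "kwargs": {"motion": [0.4, 0.7, 0, 0, 0, 0, 0.4, 0.7, 0, 0, 0, 0]}}

```text
time_s: 21.68
position: [0.5996, 0.194, 0.1207]
tcp_rot: [[0.727, -0.467, 0.504], [-0.422, 0.274, 0.864], [-0.541, -0.841, 0.002]]
force: [1.7, -0.1, -1.0]
opening: 0.159
```

Call:
{"fn": "jog_arm", "kwargs": {"motion": [0, 0, 0, 0, 0, 0, 0, 0, 0, 0, 0, 0, 0, 0, 0, 0, 0, 0, 0, 0, 0, 0, 0, 0, 0, 0, 0, 0, 0, 0, 0, 0, 0, 0, 0, 0, 0, 0, 0, 0, 0, 0, 0, 0, 0, 0, 0, 0], "gripper": 0.8}}

```text
time_s: 22.68
position: [0.5995, 0.194, 0.1204]
tcp_rot: [[0.727, -0.467, 0.504], [-0.422, 0.274, 0.864], [-0.542, -0.841, 0.002]]
force: [-0.7, 0.6, 0.2]
opening: 0.797
```

Open. Back out along the tool axis, then up and off to the start side, clear of both views.

Call:
{"fn": "jog_arm", "kwargs": {"motion": [0, -10, 0, 0, 0, 0, 0, -30, 0, 0, 0, 0, 0, -55, 0, 0, 0, 0, 0, -85, 0, 0, 0, 0, 0, -115, 0, 0, 0, 0, 0, -130, 0, 0, 0, 0, 0, -130, 0, 0, 0, 0]}}

```text
time_s: 23.55
position: [0.661, 0.158, 0.2306]
tcp_rot: [[0.728, -0.465, 0.504], [-0.423, 0.274, 0.864], [-0.54, -0.842, 0.003]]
force: [0.4, 0.5, -0.4]
opening: 0.799
```

```bash
python3 - <<'E'
from h import *
T=np.array([[.962,0,.274],[-.274,0,.962],[0,-1,0]])
rel([.171,.601,.3],T)
E
```

```text
at [0.661  0.158  0.2306] t 23.55 F [ 0.43  0.54 -0.4 ] op 0.799
shift [-581.5  290.9  135.8] rot [ -4.28 -13.93 -32.47]
```

Call:
{"fn": "jog_arm", "kwargs": {"motion": [-25, -25, 0, 0, 0, 0, -65, -15, 10, 0, 0, 0, -105, 5, 20, 0, 0, 0, -150, 30, 30, 0, -1, -3, -195, 55, 42, -0.5, -3, -7, -240, 82, 52, -1, -5, -11, -285, 108, 63, -1.5, -6, -15, -330, 136, 74, -2, -8, -19, -375, 163, 85, -3, -10, -23, -420, 191, 96, -3.5, -11, -26, -465, 219, 107, -4, -13, -30, -510, 247, 119, -4.3, -14, -32.5, -550, 271, 128, -4.3, -14, -32.5, -575, 287, 134, -4.3, -14, -32.5, -581.5, 291, 136, -4.3, -14, -32.5, -581.5, 291, 136, -4.3, -14, -32.5]}}

```text
time_s: 25.55
position: [0.17, 0.6006, 0.2993]
tcp_rot: [[0.962, -0.002, 0.271], [-0.271, -0.002, 0.962], [-0.001, -1.0, -0.003]]
force: [-0.2, -0.3, 0.3]
opening: 0.803
```

```bash
python3 - <<'E'
from h import *
p,dd=cap("top","t12"); q,_=cap("side","s12")
crop(p,"t12s",(370,165,480,275),5.4)
b=p[165:275,370:480]; g=np.clip(b.astype(float)*2.5,0,255).astype(np.uint8)
cv2.imwrite("pics/t12b.png",cv2.resize(g,None,fx=5.4,fy=5.4,interpolation=cv2.INTER_CUBIC)[:,:,::-1])
q2=np.clip(q[225:345,225:355].astype(float)*2.2,0,255).astype(np.uint8)
cv2.imwrite("pics/s12b.png",cv2.resize(q2,None,fx=5,fy=5,interpolation=cv2.INTER_CUBIC)[:,:,::-1])
print(bot.read_state()["time_s"])
E
```

```text
25.65
```

View pics/t12.png

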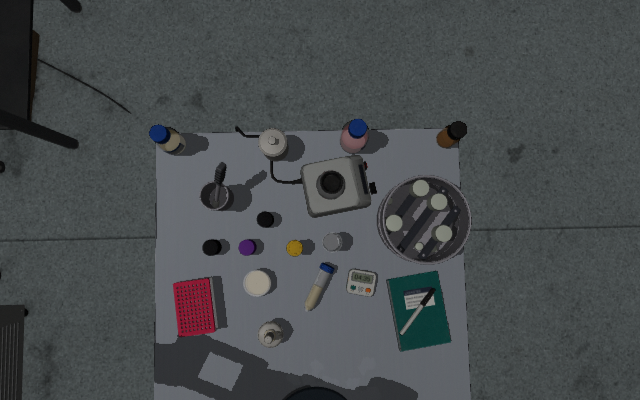

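View pics/t12b.png

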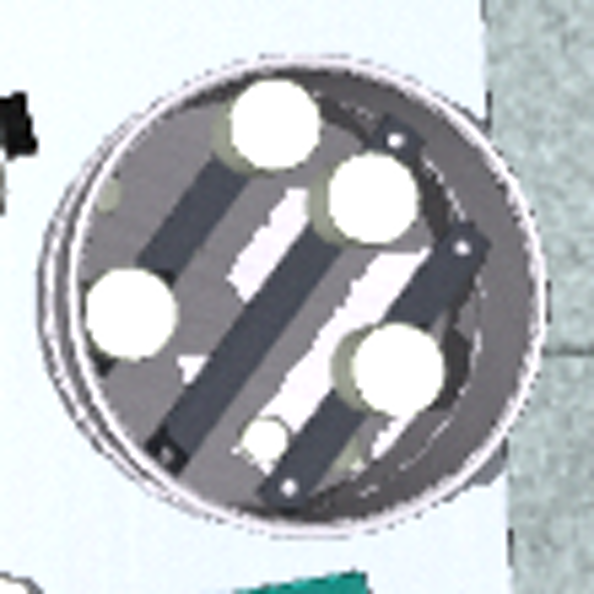

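View pics/s12b.png

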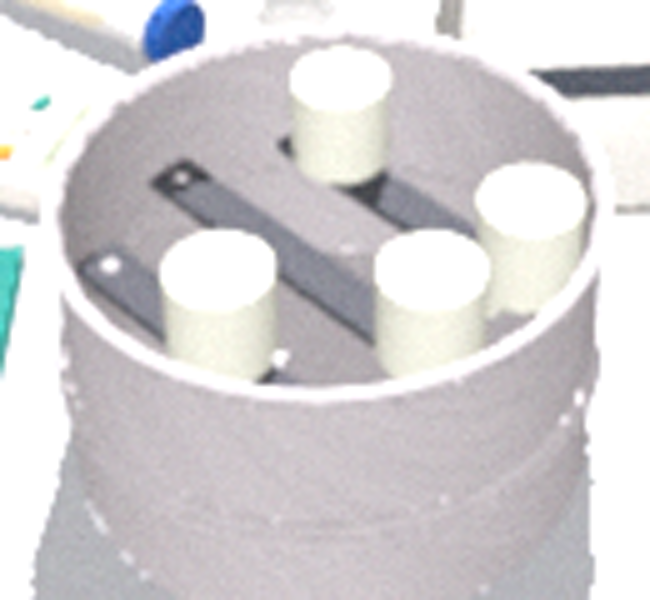

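View pics/s12.png

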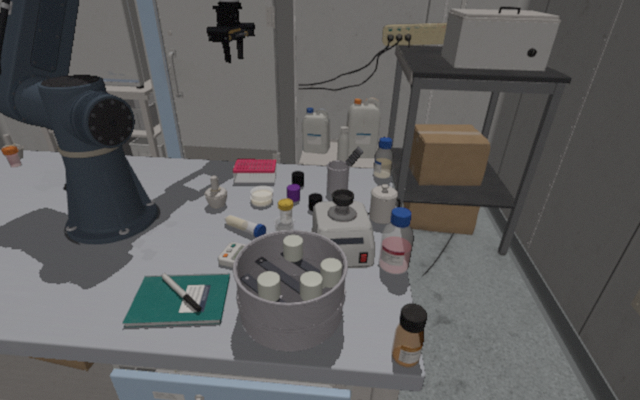

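```bash
python3 - <<'E'
from h import *
q=onz("side",294.4,274.2,.019); print("small1 pan?",tosv(q).round(1),q, "top px",proj("top",q),"crop",(np.array(proj("top",q))-[370,165])*5.4)
s=np.load("s12.npz");W=cloud("side",s["d"])
print("depth z there",(W[272:277,290:300,2]*1000).round())
print("patch rgb",s["p"][272:277,290:300].mean(2).round())
t=np.load("t12.npz");Wt=cloud("top",t["d"])
# anything between 74 and 95mm on the plate, inside?
rr=np.hypot(Wt[...,0]-SC[0],Wt[...,1]-SC[1]); m=(rr<.088)
print("plate-level bright pts",(m&(Wt[...,2]>.077)&(Wt[...,2]<.098)&(t["p"].min(2)>70)).sum())
for k,(x,y) in dict(a=(108,190),b=(265,440),c=(350,455)).items():
    u,v=370+x/5.4,165+y/5.4; z=np.nanmedian(Wt[int(v)-1:int(v)+2,int(u)-1:int(u)+2,2]); print(k,z.round(3),tosv(onz("top",u,v,.019)).round(1))
c0=np.load("top0.npz")["p"].astype(int)
df=(abs(t["p"].astype(int)-c0).max(2)>30).astype(np.uint8); n,l,st,c=cv2.connectedComponentsWithStats(cv2.dilate(df,np.ones((3,3))))
print([(c[i].round().tolist(),int(st[i,4])) for i in range(1,n) if st[i,4]>25])
crop(t["p"],"ttb2",(185,150,255,220),8)
E
```

```text
small1 pan? [-49.8  56.5  19. ] [ 0.48471464 -0.17583534  0.019     ] top px (np.float64(385.03179782122436), np.float64(223.2902656876915)) crop [ 81.17170823 314.76743471]
depth z there [[12. 10. 10. 10.  8. 12. 10. 10. 11. 10.]
 [ 8.  8.  7.  6.  7.  8.  7.  7.  8.  9.]
 [ 5.  6.  5.  7.  4.  5.  5.  6.  6.  6.]
 [ 2.  4.  4.  3.  4.  4.  4. nan  3.  3.]
 [71.  3.  3.  5.  4.  4.  3.  5.  3.  4.]]
patch rgb [[ 93.  92.  95.  92.  91.  92.  94.  92.  90.  94.]
 [ 92.  95.  95.  91.  94.  94.  95.  94.  90.  91.]
 [ 93.  91.  92. 102. 103. 102.  96.  94.  93.  91.]
 [ 81.  86.  88.  94.  98.  97.  91.  89.  88.  88.]
 [ 69.  73.  76.  82.  82.  80.  84.  79.  82.  84.]]
plate-level bright pts 0
a 0.018 [ 2.3 79.5 19. ]
b 0.02 [-45.8 -41.3  19. ]
c 0.022 [-28.6 -75.4  19. ]
[([225.0, 173.0], 72), ([215.0, 173.0], 51), ([257.0, 173.0], 50), ([258.0, 184.0], 71), ([246.0, 182.0], 32), ([405.0, 207.0], 99), ([417.0, 210.0], 45), ([423.0, 219.0], 100), ([434.0, 221.0], 37), ([412.0, 236.0], 92), ([424.0, 245.0], 228), ([172.0, 336.0], 256), ([237.0, 351.0], 604), ([213.0, 371.0], 1091), ([330.0, 381.0], 446), ([184.0, 390.0], 342)]
```

View pics/ttb2.png

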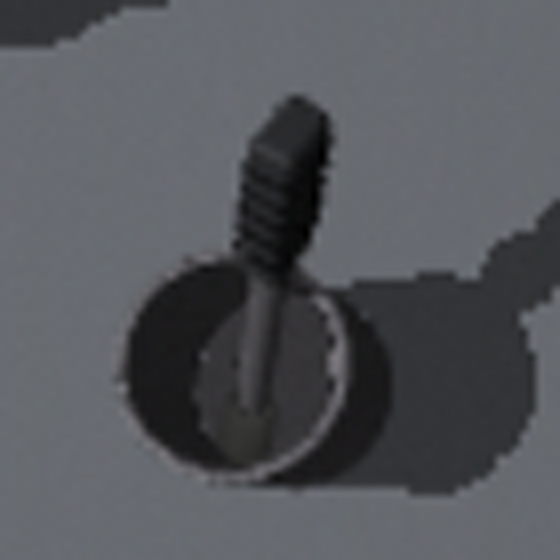

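Rod stands as at the start. The fourth small one is not seen; examine the patch near side pixel (325,288).

```bash
python3 - <<'E'
from h import *
a=np.load("side0.npz");b=np.load("s12.npz")
im=[]
for k in(a,b):
    q=np.clip(k["p"][265:305,300:345].astype(float)*1.9,0,255).astype(np.uint8)
    im.append(cv2.resize(q,None,fx=8,fy=8,interpolation=cv2.INTER_CUBIC))
cv2.imwrite("pics/cmp.png",np.hstack(im)[:,:,::-1])
W=cloud("side",b["d"]); print((W[284:296,316:336,2]*1000).round())
df=abs(a["p"].astype(int)-b["p"]).max(2); df=(df>18).astype(np.uint8); df[:225]=0;df[345:]=0;df[:,:225]=0;df[:,355:]=0
n,l,st,c=cv2.connectedComponentsWithStats(df)
for i in range(1,n):
    if st[i,4]>5: print(c[i].round(1),st[i,4],np.nanmedian(W[l==i][:,2]).round(3))
t=np.load("t12.npz");t0=np.load("top0.npz");Wt=cloud("top",t["d"]);W0=cloud("top",t0["d"])
m=((abs(Wt[...,2]-W0[...,2])>.009)).astype(np.uint8);m[:165]=0;m[275:]=0;m[:,:370]=0;m[:,480:]=0
n,l,st,c=cv2.connectedComponentsWithStats(m)
for i in range(1,n):
    if st[i,4]>2: print("top",c[i].round(1),st[i,4],"z",np.nanmedian(W0[l==i][:,2]).round(3),"->",np.nanmedian(Wt[l==i][:,2]).round(3),tosv(np.nanmedian(Wt[l==i],0)).round())
E
```

```text
[[109. 108. 108. 106. 104. 100.  71.  74.  76.  77.  76.  77.  77.  79.
   78.  78.  80.  79.  79.  76.]
 [107. 107. 106. 104. 102.  99.  12.  13.  74.  75.  74.  75.  77.  76.
   78.  77.  76.  76.  75. 114.]
 [104. 105. 103. 102. 100.  95.  11.   9.   8.  70.  74.  74.  74.  74.
   74.  74.  73.  76. 115. 115.]
 [101. 101. 101. 100.  97.  94.   8.   6.   4.   3.   3.   1.   3.   3.
   68.  69.  70. 115. 116. 115.]
 [101. 101.  99.  96.  nan  90.   4.   2.   3.   2.   6.   4.   3.   3.
    4.   7. 115. 115. 114. 113.]
 [ 99.  96.  98.  93.  92.  88.   6.   4.   6.   3.   5.   5.   5.   6.
    2. 115. 116. 116. 112. 111.]
 [ 96.  95.  95.  93.  90.  85.   5.   5.   3.   4.   3.   4.   4. 114.
  116. 115. 117. 113. 111. 105.]
 [ 94.  94.  93.  90.  88.  84.   3.   5.   5.   4.   5. 112. 114. 114.
  113. 115. 113. 107. 104. 102.]
 [ 92.  91.  90.  88.  85.  81.  nan   5.   3.   3. 116. 115. 115. 115.
  113. 113. 106. 105. 102. 100.]
 [ 90.  90.  87.  85.  83.  79.   4.   4. 113. 115. 116. 116. 114. 113.
  112. 107. 105. 101. 100.  97.]
 [ 87.  87.  85.  84.  80.  76.   3. 116. 116. 114
[... 1693 characters left out ...]
.]
top [477.7 237.3] 3 z -0.804 -> -0.799 [ 240. -398. -799.]
top [472.3 239.7] 3 z -0.795 -> -0.803 [ 215. -386. -803.]
top [418.3 245.9] 58 z 0.003 -> 0.018 [-46. -39.  18.]
top [429.9 248.6] 85 z 0.085 -> 0.069 [-42. -54.  69.]
top [471.3 244.7] 3 z -0.797 -> -0.807 [ 196. -396. -807.]
top [477. 245.] 4 z -0.798 -> -0.801 [ 209. -413. -801.]
top [472.2 250.5] 4 z -0.798 -> -0.801 [ 178. -411. -801.]
top [470.  259.3] 3 z -0.803 -> -0.794 [ 143. -425. -794.]
top [473.3 261. ] 3 z -0.791 -> -0.799 [ 144. -441. -799.]
top [476.3 262.3] 3 z -0.806 -> -0.794 [ 146. -450. -794.]
top [472.7 264.7] 3 z -0.805 -> -0.801 [ 129. -448. -801.]
top [469.  272.7] 3 z -0.793 -> -0.803 [  93. -456. -803.]
```

View pics/cmp.png

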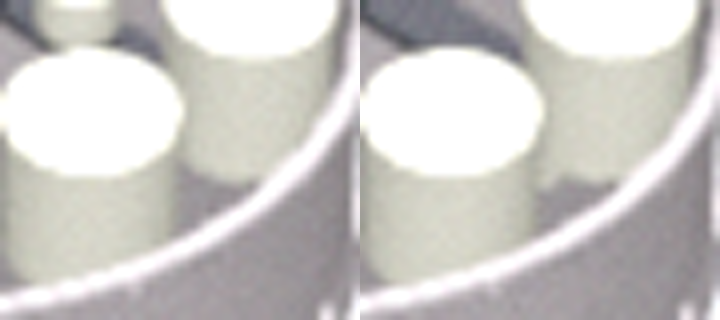

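The new patch at side pixel (322,286) reads 8–13 mm above the bench in the depth image. The pan floor around it reads 3–5 mm, so the fourth small cylinder is lying in the pan under a bar, mostly hidden. Handing in.

```bash
python3 -c "
from rig import bot
print(bot.hand_in(), bot.read_state()['time_s'])"
```

```text
the job is handed in; nothing more can be done
the job is handed in; nothing more can be done
```

I took the rod out of the tumbler and pushed the four small cylinders off their bars one at a time with its foot, the tip held about 4.5 mm above the plate. I then stood the rod back in the tumbler as it was and moved the arm clear. It took about 26 s of robot time, and the highest wrist force I read was about 2 N.

- **Small cylinders:** None is left on the plate. The top view shows three in the pan, at about 18–22 mm height. The fourth is mostly hidden. I saw only its edge in the side view, beside a large cylinder's base, where the depth image reads 8–13 mm. That it lies in the pan rests on that one glimpse and on nothing being left at plate level.
- **Large cylinders:** All four stand where they started.
- **Rod:** It leans in the tumbler as before.
- **Other bench objects:** They show no movement between the first and last pictures.
- **Disagreement between views:** The two cameras differed by 2–4 mm on cylinder positions. I allowed for this in the clearances.

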